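Clamp a filter cassette upright in its holder

TASK

Take the flat filter cassette (the block with two spouts) from its rest block and stand it upright on its plain thin end, spouts up, in the slot of the filter holder, centred sideways between the two end plates. Then turn the holder's wing knob clockwise until the pressure plate firmly clamps the cassette square against the fixed end plate, at or near the knob's end stop, let go and leave the other things on the bench where they are.

Things in the scene. Friction and masses are not known exactly. Their poses are not given: they have to be found in the camera images.
- cassette: the filter cassette: flat grey-white block 110 (own x) x 58 (own y) x 24 mm thick (own z), about 0.24 kg, with two steel spouts 11 mm across that stick out 12 mm from its +x end at y = +-15 mm. Origin at the centre of the 110 x 58 x 24 block. It starts lying flat, face up, on the rest block, centred on it to within a few mm.
- cassette_foot (a point): centre of the cassette's plain thin end (58 x 24 mm, no spouts), 55 mm from its origin along its -x; it must finally stand on this end
- rest: fixed aluminium rest block 90 (x) x 36 (y) x 25 mm high under the cassette; origin at the centre of its underside. It is narrower than the cassette, so that fingers can reach down at both long sides.
- holder: the fixed filter holder. Origin on the bench under the middle of its slot, z up. Base plate 12 mm thick, x from -135 to +65 mm, y +-38 mm. Fixed steel end plate: 46 mm wide (y), face at x = +17 mm, 12 mm thick, top 82 mm above the bench. Knob post at x = -95 mm. The cassette's thickness goes along x, its 58 mm width along y (6 mm past the plates on both sides).
- slot (a point): middle of the slot floor, on top of the base plate (12 mm above the bench); axes as the holder. With the knob at 0 the slot is 34 mm wide in x (from -17 to +17 mm).
- pressure: the sprung pressure plate; origin on the middle of the plate's face towards the slot (height 38 mm). The plate is 46 mm wide, 8 mm thick, from 14 to 62 mm above the bench; a carriage 20 mm behind it is 33 mm high. It moves along the holder's +x as the knob turns and is sprung (1.5 N per mm) once it meets the cassette.
- clampknob (a joint): angle of the wing knob, rad: 0 fully open, grows as the knob is turned clockwise seen from above, end stop at 1.9; starts between 0 and 0.4. The pressure plate advances 9 mm per rad; it meets a standing cassette at about 1.1 and then presses harder up to the stop. The knob is stiff (0.15 to 0.3 N m) and stays where it is left.
- knob_grip (a point): on the knob's axis at gripping height, 60 mm above the bench. x axis along the wing bar (60 mm long, 14 mm thick, from 44 to 72 mm above the bench), z up; it turns with the knob
- bottle_a: bystander: clear bottle with red cap, 72 mm across, 150 mm tall
- bottle_b: bystander: clear bottle with red cap, 72 mm across, 150 mm tall
- spacer: bystander: plain flat grey spacer plate 110 x 58 x 10 mm without spouts, lying flat
- spanner: bystander: steel spanner 170 mm long, lying flat
- beaker: bystander: open steel beaker 80 mm across, 90 mm tall
- clampring: bystander: steel ring 64 mm across, 14 mm high, lying flat
- ferrule: bystander: steel double-flanged pipe piece 50 mm across, 62 mm tall, standing

How it is judged:
On the way:
1. the cassette stands on its plain end in the holder's slot, spouts up (angle between cassette's own x axis and vertical below 0.15 rad and x of cassette_foot in the frame of slot between -0.014 and 0.014 m and y of cassette_foot in the frame of slot between -0.013 and 0.013 m and z of cassette_foot in the frame of slot between -0.003 and 0.004 m), for 0.2 s.
At the end, for the whole second after the job is handed in: The cassette stands in the slot, spouts up, within 0.08 rad of vertical and 0.09 rad of square to the end plates, its plain end on the base plate (-3 to +4 mm) and within 14 mm (along x) and 13 mm (sideways) of the slot's middle; the pressure plate pushes on it with more than 4.5 N; it is at rest (angle between cassette's own x axis and vertical below 0.08 rad and x of cassette_foot in the frame of slot between -0.014 and 0.014 m and y of cassette_foot in the frame of slot between -0.013 and 0.013 m and z of cassette_foot in the frame of slot between -0.003 and 0.004 m and angle between the z axis of cassette and the x axis of holder, either way round below 0.09 rad and contact force between cassette and pressure above 4.5 N and linear speed of cassette below 0.01 m/s); the robot touches nothing.
It fails at once if a bystander is shoved more than 40 mm (distance of any of bottle_a, bottle_b, spacer, spanner, beaker, clampring, ferrule from where it was at the start of the episode above 0.04 m).
It also fails if it takes over 69 s, if anything falls off the work surface, if the arm or the gripper's body presses on something with over 40 N, if the wrist force passes 120 N, or if a joint passes its speed limit or range.

ROBOT

A 6-joint arm with a two-finger parallel gripper is mounted at the origin on the work surface. World frame = base frame: x ahead of the robot, y to its left, z up, the work surface at z = 0. Lengths are in m, angles in rad, forces in N, time in s.
With the tool pointing down it reaches from about 0.3 to 0.775 m from the base axis. Payload 14.6 kg.
Tool frame: the origin (TCP) lies on the centre line of the jaws, within the pads' length; the fingertips stand 11 mm ahead of it and the grasp point (between the pads) lies 8 mm behind it; y points along the fingers, x is the direction in which the jaws open and shut, and the axes are right-handed (so a half turn about y gives the same grasp; the last joint's range is limited). The gripper opens to 94 mm and grips with 3 to 60 N. Pads are 16 mm wide; open, the fingers measure 119 mm over their backs; the gripper's body (75 mm by 177 mm) begins 78 mm behind the grasp point.
Start: joints at [-1.358, 0.3, 1.521, -0, 1.321, -0.067], TCP at [0.152, -0.529, 0.216] pointing down, gripper open.
Joint ranges: [-3.03, 3.03], [-0.79, 2.21], [0.23, 2.52], [-1.04, 4.18], [0, 3.07], [-2.55, 2.55]. Speed limits (rad/s): [2.22, 2.22, 2.57, 3.14, 3.14, 3.14].

INTERFACE

Orientations are given as [roll, pitch, yaw] about the fixed x, y, z axes, in that order (R = Rz(yaw) Ry(pitch) Rx(roll)).
In Python, from station import ctrl, imaging gives the robot as it stands. The module is installed in compiled form; this text tells all that it offers.
- The arm moves only by the tool apply_moves, never from a script. Its argument "deltas" is a list of rows, each an object with "dp": the shift along the tool's x, y, z in m, a list of three; "roll": the turn about the tool's y in rad; "grip": the closure, from -1 (fully open) to 1 (shut). In form: [{"dp": [tx, ty, tz], "roll": roll, "grip": grip}, ...]. A call has 1 to 10 rows; each row shifts and turns the commanded pose from where the row before left it, along the tool's axes as they then stand; what a row does not reach is not made up. A row lasts 1/8 s, in which the tool goes at most 62.5 mm and 10.7 degrees, less where a joint would pass 70% of its speed; a pose out of reach is approached as far as the arm can. A call with a gripper value outside its range is refused whole. The fingers move at their own pace and stop on an object; "newtons" is the grip in N (left out, the last holds). Time passes only in rows, so rows that do not move let the fingers close. It gives the time, the measured TCP pose, the force and the opening at its end, in the units of the state.
- ctrl.get_obs(): the state, without advancing time (a new reading comes with each control period).
- imaging.camera(name): name is "scene" or "side" or "wrist"; returns the picture (480x640x3 uint8, blue, green, red); there is no depth.
- imaging.camera_info(name): a dict with "K" (3x3 intrinsics, pixels), "D" ([k1, k2, p1, p2, k3] as OpenCV has them; the pictures are not rectified), "world_from_camera" (4x4, takes a point from camera to world coordinates). Camera axes: x right, y down, z forward; pixel columns grow to the right and rows downward; lengths in m; the calibration is good to about 2 mm. A picture is of the moment at which its call begins: read the wrist's pose just before it. camera_info takes no time and is no camera call; for the wrist camera it gives the pose at the moment of the call.
- ctrl.hand_in(): hands the job in, once; it reports no verdict.
The state is a dict: "time_s": time; "qpos": joint angles; "joint_vel": joint speeds; "tau": joint torques, N m; "ee_pos": TCP position; "eef_rot": TCP orientation; "force": force on the tool from outside, world axes, zero at the start; "moment": the same for the moment, N m; "grip_width": finger opening in m.
Only numpy, scipy, OpenCV 4.12 (cv2) and the standard library are available. Lean on these libraries where they do the work, as an engineer would, in place of code of your own. Each camera call takes 0.05 s, during which the arm holds its last target. There are 200 camera calls.

## Working session

There is one attempt and no reset: what is moved stays moved. The work goes in short steps, Python scripts to look and compute and a tool call to move; the robot and the scene stay as the last step left them, time stands still between calls to the robot, and variables do not carry over. Pictures are saved under pics/ and viewed, about 8 in all and at most 12, crops included, and the job is handed in when it is done.

Besides the shell and the picture viewer there is one more tool, called by a JSON object that holds its "method" and its "body", one argument or row to a line. apply_moves: Moves the arm, as the interface text tells. Its arguments: {"type":"object","properties":{"deltas":{"type":"array"},"newtons":{"type":"number"}},"required":["deltas"]}

```bash
mkdir -p pics; python3 - <<'E'
from station import ctrl, imaging
import cv2,numpy as np
o=ctrl.get_obs();print({k:np.round(v,4).tolist() for k,v in o.items()})
a=[]
for n in("scene","side","wrist"):
    i=imaging.camera_info(n);print(n,np.round(i["K"],1).tolist(),np.round(i["D"],3),np.round(i["world_from_camera"],4).tolist())
    im=imaging.camera(n);cv2.imwrite(f"pics/{n}0.png",im)
E
```

```text
{'time_s': 0.0, 'qpos': [-1.3576, 0.3005, 1.5216, -0.0, 1.3207, -0.0666], 'joint_vel': [-0.0004, -0.0001, -0.0008, 0.001, 0.0008, 0.0012], 'tau': [0.0002, -53.1802, -35.2738, 0.0708, 0.0244, -0.0001], 'ee_pos': [0.1518, -0.5284, 0.2159], 'eef_rot': [-1.5707, 0.0012, -1.2909], 'force': [-0.182, 1.03, 0.0514], 'moment': [0.0148, -0.019, -0.0126], 'grip_width': 0.0941}
scene [[436.9, 0.0, 320.2], [0.0, 436.9, 242.1], [0.0, 0.0, 1.0]] [-0.051  0.     0.     0.     0.   ] [[0.7145, 0.5769, -0.3958, 1.0466], [0.6996, -0.5918, 0.4004, -0.4564], [-0.0032, -0.563, -0.8265, 1.0301], [0.0, 0.0, 0.0, 1.0]]
side [[568.7, 0.0, 317.9], [0.0, 568.7, 244.2], [0.0, 0.0, 1.0]] [-0.144  0.     0.     0.     0.   ] [[-0.9845, -0.0885, 0.1512, 0.4185], [-0.1748, 0.5544, -0.8137, 1.0013], [-0.0118, -0.8275, -0.5613, 0.7492], [0.0, 0.0, 0.0, 1.0]]
wrist [[353.4, 0.0, 317.5], [0.0, 353.4, 236.8], [0.0, 0.0, 1.0]] [-0.001  0.     0.     0.     0.   ] [[0.2755, -0.9285, -0.249, 0.2241], [-0.9613, -0.2666, -0.0695, -0.5072], [-0.0018, 0.2585, -0.966, 0.3849], [0.0, 0.0, 0.0, 1.0]]
```

View pics/scene0.png

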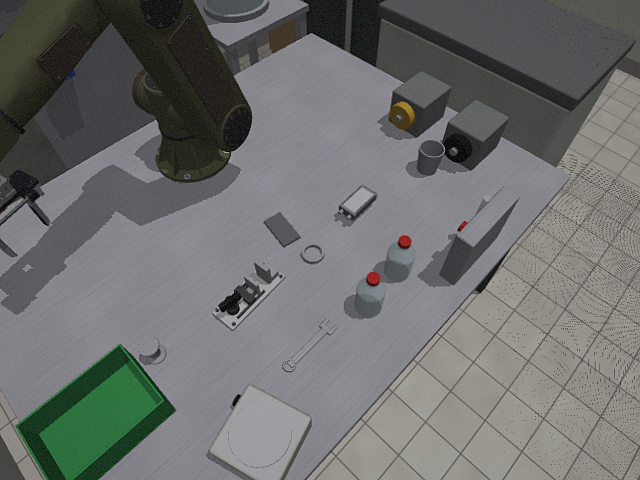

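View pics/side0.png

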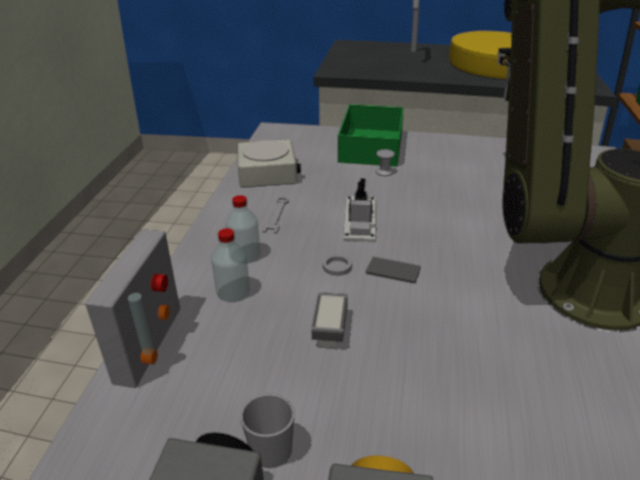

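The scene view shows the cassette at (357,202) with its spouts at the lower left (341,210). The holder runs from the knob at (231,302) to the fixed plate at (265,270). The side view agrees: the cassette's spouts point away from that camera, towards −y. I'll ray-cast for rough positions.

```bash
cat > h.py <<'E'
from station import ctrl, imaging
import cv2,numpy as np
def ray(info,px):
    K=np.array(info["K"]);D=np.array(info["D"],float);T=np.array(info["world_from_camera"])
    u=cv2.undistortPoints(np.array(px,float).reshape(-1,1,2),K,D).reshape(-1,2)
    return T[:3,3],np.c_[u,np.ones(len(u))]@T[:3,:3].T
def onz(info,px,z):
    o,d=ray(info,px);return o+d*((z-o[2])/d[:,2])[:,None]
def proj(info,P):
    T=np.linalg.inv(np.array(info["world_from_camera"]))
    return cv2.projectPoints(np.array(P,float).reshape(-1,1,3),cv2.Rodrigues(T[:3,:3])[0],T[:3,3],np.array(info["K"]),np.array(info["D"],float))[0].reshape(-1,2)
def state():
    o=ctrl.get_obs();print({k:np.round(o[k],4).tolist() for k in("time_s","qpos","ee_pos","eef_rot","force","grip_width")});return o
E
python3 - <<'E'
from h import *
s=imaging.camera_info("scene");d=imaging.camera_info("side")
def bl(n,roi,info,z,cond):
    im=cv2.imread(f"pics/{n}0.png");hsv=cv2.cvtColor(im,cv2.COLOR_BGR2HSV)
    m=np.zeros(im.shape[:2],np.uint8);x0,y0,x1,y1=roi
    m[y0:y1,x0:x1]=cond(hsv[y0:y1,x0:x1])
    c=max(cv2.findContours(m,0,2)[0],key=cv2.contourArea);r=cv2.minAreaRect(c)
    P=onz(info,cv2.boxPoints(r),z);print(n,cv2.contourArea(c),np.round(r[0],1),'\n',P.round(4).tolist(),P.mean(0).round(4))
g=lambda h:(h[...,2]>165).astype(np.uint8)*255
bl("scene",(325,175,390,230),s,.049,g)
bl("side",(300,280,360,350),d,.049,g)
print(onz(s,[[341,210],[250,297],[231,302],[265,270],[215,311],[233,327],[268,266],[284,278]],.012).round(3))
for n,(x,y,w,h) in {"scene":(200,170,200,170),"side":(290,170,150,180)}.items():
    pass
a=cv2.resize(cv2.imread("pics/scene0.png")[180:340,200:400],(800,560)[:2] if 0 else (700,560),interpolation=cv2.INTER_CUBIC);cv2.imwrite("pics/c1.png",a)
E
```

```text
scene 34.5 [360.1 200.6] 
 [[0.5479, 0.1646, 0.049], [0.5441, 0.2502, 0.049], [0.5674, 0.2446, 0.049], [0.5705, 0.1599, 0.049]] [0.5574 0.2048 0.049 ]Traceback (most recent call last):
  File "<stdin>", line 11, in <module>
  File "<stdin>", line 7, in bl
ValueError: max() iterable argument is empty
```

```bash
python3 - <<'E'
from h import *
s=imaging.camera_info("scene");d=imaging.camera_info("side")
print(onz(s,[[357,202],[341,210],[250,297],[215,311],[233,327],[268,266],[284,278]],.012).round(3))
print("z49",onz(s,[[357,200]],.049).round(3),onz(d,[[331,311]],.049).round(3))
print("bottles ring spacer ferrule",onz(s,[[400,272],[370,308],[313,256],[283,230],[152,357]],0).round(3))
a=cv2.resize(cv2.imread("pics/scene0.png")[180:340,200:400],(700,560),interpolation=cv2.INTER_CUBIC);cv2.imwrite("pics/c1.png",a)
E
```

```text
[[ 0.536  0.219  0.012]
 [ 0.522  0.162  0.012]
 [ 0.549 -0.214  0.012]
 [ 0.515 -0.303  0.012]
 [ 0.582 -0.299  0.012]
 [ 0.512 -0.119  0.012]
 [ 0.571 -0.114  0.012]]
z49 [[0.55  0.2   0.049]] [[0.544 0.202 0.049]]
bottles ring spacer ferrule [[ 0.778  0.124  0.   ]
 [ 0.79  -0.015  0.   ]
 [ 0.572 -0.005  0.   ]
 [ 0.446 -0.002  0.   ]
 [ 0.496 -0.487  0.   ]]
```

View pics/c1.png

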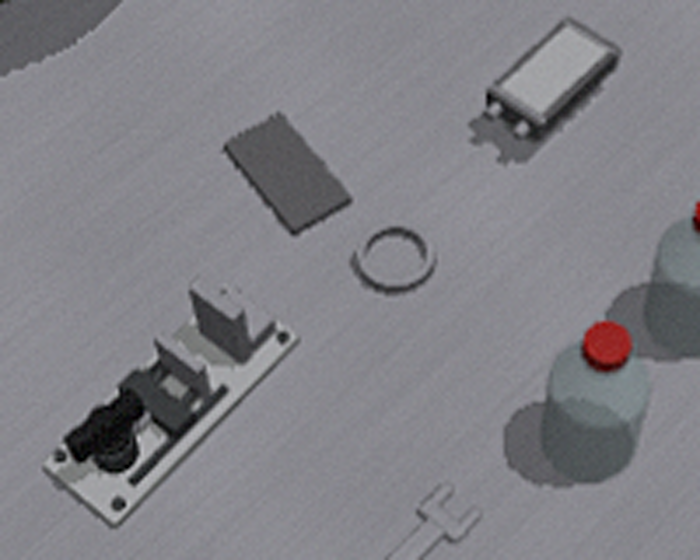

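The crop confirms it. The cassette is centred near (0.547, 0.201) with its spouts to −y. The holder's slot is near (0.545, −0.174) with its +x along about +y, and the wing bar is roughly along world x. I'll go above the holder first, then the cassette.

{"method": "apply_moves", "body": {
  "deltas": [
    {"dp":[0,-0.014,0],"roll":-0.184,"grip":-1},
    {"dp":[0,-0.014,0],"roll":-0.184,"grip":-1},
    {"dp":[0,-0.014,0],"roll":-0.184,"grip":-1},
    {"dp":[0,-0.014,0],"roll":-0.184,"grip":-1},
    {"dp":[0,-0.014,0],"roll":-0.184,"grip":-1},
    {"dp":[0,-0.014,0],"roll":-0.184,"grip":-1},
    {"dp":[0,0,0],"roll":-0.184,"grip":-1}
  ]
}}

```text
time_s: 1.02
ee_pos: [0.1519, -0.5288, 0.3013]
eef_rot: [-1.572, -0.0, 0.003]
force: [-0.5, -1.0, 0.3]
grip_width: 0.094
```

{"method": "apply_moves", "body": {
  "deltas": [
    {"dp":[0.038,0,0.034],"roll":0,"grip":-1},
    {"dp":[0.038,0,0.034],"roll":0,"grip":-1},
    {"dp":[0.038,0,0.034],"roll":0,"grip":-1},
    {"dp":[0.038,0,0.034],"roll":0,"grip":-1},
    {"dp":[0.038,0,0.034],"roll":0,"grip":-1},
    {"dp":[0.038,0,0.034],"roll":0,"grip":-1},
    {"dp":[0.038,0,0.034],"roll":0,"grip":-1},
    {"dp":[0.038,0,0.034],"roll":0,"grip":-1},
    {"dp":[0.038,0,0.034],"roll":0,"grip":-1},
    {"dp":[0.038,0,0.034],"roll":0,"grip":-1}
  ]
}}

```text
time_s: 2.28
ee_pos: [0.5339, -0.1884, 0.3003]
eef_rot: [-1.571, 0.0, -0.003]
force: [0.0, 0.5, 0.6]
grip_width: 0.0938
```

```bash
python3 - <<'E'
from h import *
import json
state();i=imaging.camera_info("wrist");im=imaging.camera("wrist");cv2.imwrite("pics/w1.png",im)
json.dump({k:np.array(v).tolist() for k,v in i.items()},open("w1.json","w"))
E
```

```text
{'time_s': 2.275, 'qpos': [-0.4039, 0.289, 1.3424, -0.0, 1.5105, -0.4009], 'ee_pos': [0.5339, -0.1884, 0.3003], 'eef_rot': [-1.5707, 0.0003, -0.003], 'force': [0.0429, 0.4536, 0.5744], 'grip_width': 0.0938}
```

View pics/w1.png

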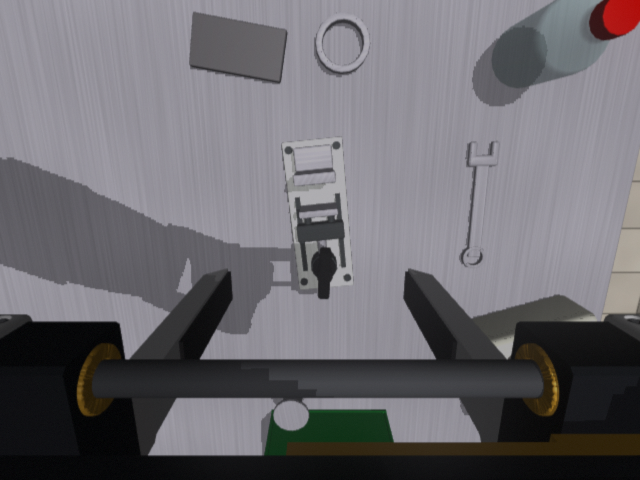

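The wrist view shows the base plate's four bolts near (288,150), (336,145), (304,282) and (348,278). The wing bar runs along the image's vertical at about (323,250–296), which is along holder x.

{"method": "apply_moves", "body": {
  "deltas": [
    {"dp":[0.001,0.005,0.038],"roll":0,"grip":-1},
    {"dp":[0.001,0.005,0.038],"roll":0,"grip":-1},
    {"dp":[0.001,0.005,0.038],"roll":0,"grip":-1},
    {"dp":[0.001,0.005,0.038],"roll":0,"grip":-1},
    {"dp":[0.001,0.005,0.038],"roll":0,"grip":-1},
    {"dp":[0.001,0.005,0.038],"roll":0,"grip":-1},
    {"dp":[0.001,0.005,0.038],"roll":0,"grip":-1},
    {"dp":[0.001,0.005,0.038],"roll":0,"grip":-1},
    {"dp":[0.001,0.005,0.038],"roll":0,"grip":-1},
    {"dp":[0.001,0.005,0.028],"roll":0,"grip":-1}
  ]
}}

```text
time_s: 3.58
ee_pos: [0.5438, 0.1817, 0.25]
eef_rot: [-1.571, 0.0, -0.002]
force: [0.2, -0.4, 0.1]
grip_width: 0.0941
```

```bash
python3 - <<'E'
from h import *
import json
w=json.load(open("w1.json"));g=255-cv2.imread("pics/w1.png",0).astype(float)
c=[]
for x,y in[(288,150),(336,145),(304,282),(348,278)]:
    p=g[y-6:y+7,x-6:x+7];p=np.clip(p-np.median(p)-25,0,None)
    Y,X=np.mgrid[-6:7,-6:7];c.append((x+(p*X).sum()/p.sum(),y+(p*Y).sum()/p.sum()))
P=onz(w,c,.014);print(np.round(c,1).tolist(),P.round(4).tolist(),P.mean(0))
for a,b in((2,0),(3,1),(0,1),(2,3)):
    v=P[b]-P[a];print(a,b,np.linalg.norm(v).round(4),np.degrees(np.arctan2(v[1],v[0])).round(2))
state();i=imaging.camera_info("wrist");im=imaging.camera("wrist");cv2.imwrite("pics/w2.png",im)
json.dump({k:np.array(v).tolist() for k,v in i.items()},open("w2.json","w"))
a=cv2.imread("pics/w1.png")[125:305,265:365];a=cv2.resize(a,None,fx=3,fy=3,interpolation=2)
b=np.zeros((540,800,3),np.uint8);b[:,:300]=a;b[:375,300:]=cv2.resize(im,(500,375));cv2.imwrite("pics/m2.png",b)
E
```

```text
[[288.2, 150.0], [335.8, 145.0], [303.6, 281.3], [346.9, 277.2]] [[0.4973, -0.1216, 0.014], [0.5568, -0.1157, 0.014], [0.5142, -0.2975, 0.014], [0.5738, -0.2918, 0.014]] [ 0.53553757 -0.20666313  0.014     ]
2 0 0.1767 95.47
3 1 0.1769 95.51
0 1 0.0598 5.67
2 3 0.0599 5.5
{'time_s': 3.575, 'qpos': [0.2585, 0.3297, 1.404, 0.0, 1.4084, 0.2607], 'ee_pos': [0.5438, 0.1817, 0.25], 'eef_rot': [-1.5709, 0.0005, -0.0022], 'force': [0.151, -0.4358, 0.1026], 'grip_width': 0.0941}
```

View pics/m2.png

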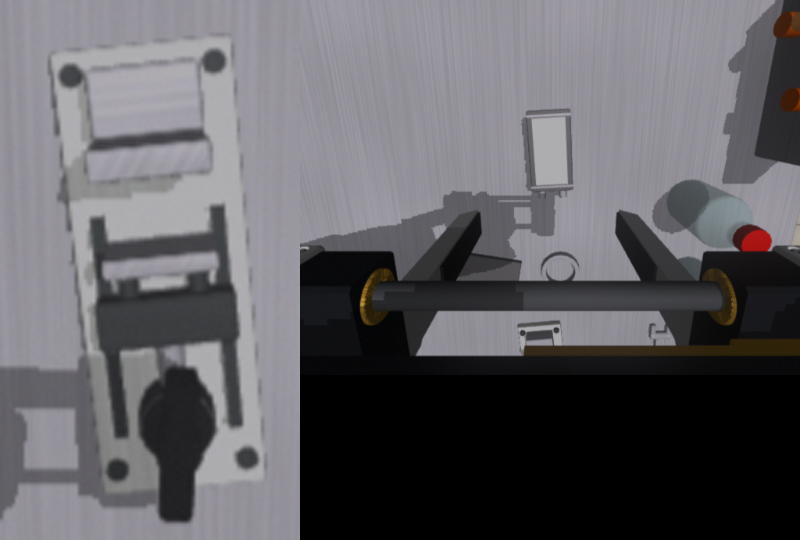

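```bash
python3 - <<'E'
from h import *
import json
w=json.load(open("w1.json"));i=json.load(open("w2.json"))
print("fixed top edge",onz(w,[[294.3,184.3],[335.7,181]],.082).round(4).tolist())
b=onz(w,[[325,248.3],[323.3,298.3]],.072);print("bar",b.round(4).tolist(),b.mean(0).round(4),np.linalg.norm(b[0]-b[1]),np.degrees(np.arctan2(*(b[0]-b[1])[1::-1])))
im=cv2.imread("pics/w2.png");g=cv2.cvtColor(im,6)
m=np.zeros_like(g);m[130:260,275:360]=(g[130:260,275:360]>195)*255
c=max(cv2.findContours(m,0,2)[0],key=cv2.contourArea);r=cv2.minAreaRect(c);P=onz(i,cv2.boxPoints(r),.049)
print(r,P.round(4).tolist(),P.mean(0).round(4))
for k in range(2):v=P[k+1]-P[k];print(np.linalg.norm(v).round(4),np.degrees(np.arctan2(v[1],v[0])).round(2))
cv2.imwrite("pics/c2.png",cv2.resize(im[130:260,265:370],None,fx=4.5,fy=4.5,interpolation=2))
E
```

```text
fixed top edge [[0.5086, -0.1566, 0.082], [0.5537, -0.1532, 0.082]]
bar [[0.5424, -0.2327, 0.072], [0.5404, -0.2963, 0.072]] [ 0.5414 -0.2645  0.072 ] 0.06369903505987558 88.23612662266468Traceback (most recent call last):
  File "<stdin>", line 8, in <module>
ValueError: max() iterable argument is empty
```

```bash
python3 - <<'E'
from h import *
import json
i=json.load(open("w2.json"))
im=cv2.imread("pics/w2.png");g=cv2.cvtColor(im,6)[130:260,275:360]
print(g[60,::4],g[::6,42])
t,m=cv2.threshold(cv2.GaussianBlur(g,(3,3),0),0,255,cv2.THRESH_OTSU);t=float(np.percentile(g,99))-18;m=((g>t)*255).astype(np.uint8)
m=cv2.morphologyEx(m,cv2.MORPH_OPEN,np.ones((5,5)))
c=max(cv2.findContours(m,0,2)[0],key=cv2.contourArea)+np.array([275,130]);r=cv2.minAreaRect(c);P=onz(i,cv2.boxPoints(r),.049)
print(t,r,P.round(4).tolist(),P.mean(0).round(4))
for k in range(2):v=P[k+1]-P[k];print(np.linalg.norm(v).round(4),np.degrees(np.arctan2(v[1],v[0])).round(2))
cv2.imwrite("pics/c2.png",cv2.resize(im[130:260,265:370],None,fx=4.5,fy=4.5,interpolation=2))
E
```

```text
[150 150 151 109  99 101 165 174 173 174 174 172 173 173 174 173 172 100
  92 150 149 149] [148 148  98 156 172 172 174 172 173 173 172 173 174 172 172 172 173 172
 142  96 101 102]
156.0 ((319.73614501953125, 192.987548828125), (84.77739715576172, 42.36241912841797), 86.98721313476562) [[0.5222, 0.2483, 0.049], [0.5653, 0.2504, 0.049], [0.5712, 0.1615, 0.049], [0.5254, 0.1591, 0.049]] [0.546  0.2048 0.049 ]
0.0431 2.76
0.0891 -86.19
```

View pics/c2.png

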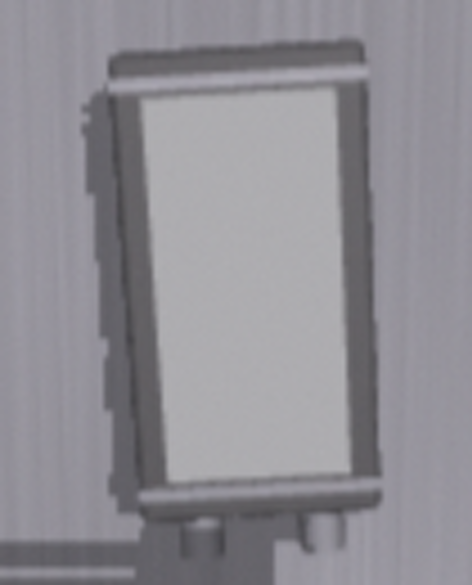

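The label gives the cassette centre (0.546, 0.205) with +x at about −87°. I'll grip it 40 mm towards the spouts with light force, so that it hangs plain end down.

{"method": "apply_moves", "body": {
  "deltas": [
    {"dp":[0.0033,0.03,-0.0169],"roll":-0.054,"grip":-1},
    {"dp":[0,0.045,0],"roll":0,"grip":-1},
    {"dp":[0,0.045,0],"roll":0,"grip":-1},
    {"dp":[0,0.045,0],"roll":0,"grip":-1},
    {"dp":[0,0.035,0],"roll":0,"grip":-1},
    {"dp":[0,0.021,0],"roll":0,"grip":-1},
    {"dp":[0,0,0],"roll":0,"grip":-1}
  ]
}}

```text
time_s: 4.5
ee_pos: [0.5464, 0.1628, 0.0281]
eef_rot: [-1.571, 0.003, 0.051]
force: [0.1, -0.4, 0.6]
grip_width: 0.0942
```

{"method": "apply_moves", "body": {
  "deltas": [
    {"dp":[0,0,0],"roll":0,"grip":1},
    {"dp":[0,0,0],"roll":0,"grip":1},
    {"dp":[0,0,0],"roll":0,"grip":1},
    {"dp":[0,0,0],"roll":0,"grip":1},
    {"dp":[0,0,0],"roll":0,"grip":1},
    {"dp":[0,0,0],"roll":0,"grip":1},
    {"dp":[0,0,0],"roll":0,"grip":1},
    {"dp":[0,0,0],"roll":0,"grip":1}
  ],
  "newtons": 4
}}

```text
time_s: 5.5
ee_pos: [0.5475, 0.1634, 0.0298]
eef_rot: [-1.571, -0.001, 0.051]
force: [-0.5, 0.4, 5.9]
grip_width: 0.0577
```

{"method": "apply_moves", "body": {
  "deltas": [
    {"dp":[0,-0.008,0],"roll":0,"grip":1},
    {"dp":[0,-0.01,0],"roll":0,"grip":1},
    {"dp":[0,-0.01,0],"roll":0,"grip":1},
    {"dp":[0,-0.012,0],"roll":0,"grip":1},
    {"dp":[0,-0.015,0],"roll":0,"grip":1},
    {"dp":[0,-0.015,0],"roll":0,"grip":1},
    {"dp":[0,-0.015,0],"roll":0,"grip":1},
    {"dp":[0,-0.02,0],"roll":0,"grip":1},
    {"dp":[0,-0.02,0],"roll":0,"grip":1},
    {"dp":[0,-0.02,0],"roll":0,"grip":1}
  ]
}}

```text
time_s: 6.75
ee_pos: [0.5472, 0.1632, 0.1757]
eef_rot: [-1.571, 0.0, 0.051]
force: [-0.0, 0.2, -2.4]
grip_width: 0.0583
```

```bash
python3 - <<'E'
from h import *
state();s=imaging.camera("side");c=imaging.camera("scene");w=imaging.camera("wrist")
b=np.zeros((600,800,3),np.uint8);b[:300,:400]=cv2.resize(s[150:390,190:510],(400,300));b[:300,400:]=cv2.resize(c[90:270,240:480],(400,300));b[300:,:400]=cv2.resize(w,(400,300));cv2.imwrite("pics/l1.png",b)
E
```

```text
{'time_s': 6.75, 'qpos': [0.2258, 0.3814, 1.5094, -0.0001, 1.2508, 0.1749], 'ee_pos': [0.5472, 0.1632, 0.1757], 'eef_rot': [-1.5709, 0.0, 0.051], 'force': [-0.0446, 0.1969, -2.3643], 'grip_width': 0.0583}
```

View pics/l1.png

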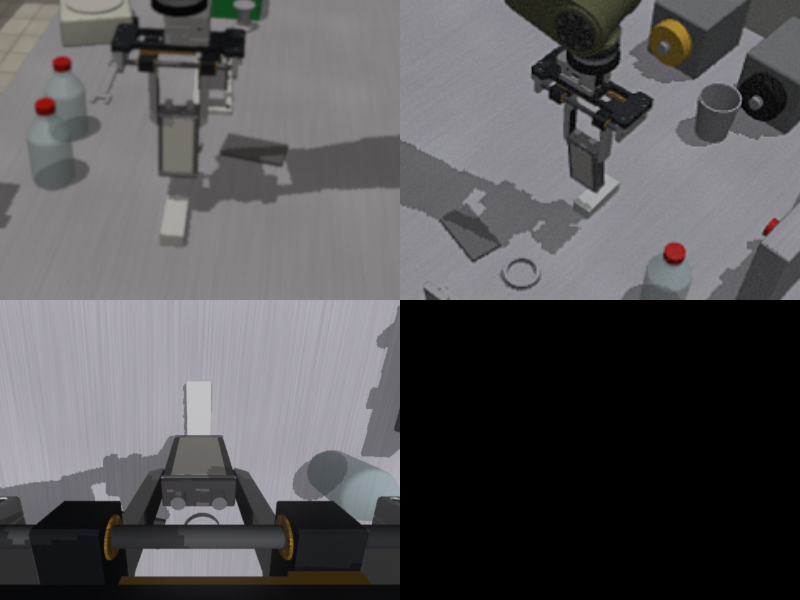

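The cassette is hanging from the pads, spouts up and label facing +y. I'll let it settle, then measure its tilt from where the plain-end edge projects.

{"method": "apply_moves", "body": {
  "deltas": [
    {"dp":[0,-0.015,0],"roll":0,"grip":1},
    {"dp":[0,-0.015,0],"roll":0,"grip":1},
    {"dp":[0,-0.015,0],"roll":0,"grip":1},
    {"dp":[0,0,0],"roll":0,"grip":1},
    {"dp":[0,0,0],"roll":0,"grip":1},
    {"dp":[0,0,0],"roll":0,"grip":1}
  ]
}}

```text
time_s: 7.65
ee_pos: [0.547, 0.1633, 0.2188]
eef_rot: [-1.571, 0.001, 0.051]
force: [-0.1, 0.5, -2.4]
grip_width: 0.0578
```

```bash
cat > tilt.py <<'E'
from h import *
from scipy.spatial.transform import Rotation as Ro
def model(o,th,gx=.040,h=.008):
    R=Ro.from_euler("xyz",o["eef_rot"]).as_matrix();p=np.array(o["ee_pos"])
    y,z,x=R[:,1],R[:,2],R[:,0];G=p-h*y
    u=y*np.cos(th)+z*np.sin(th);n=z*np.cos(th)-y*np.sin(th)
    return np.array([G+a*u+.012*n+b*x for a in(gx+.055,gx-.055) for b in(-.029,0,.029)])
if __name__=="__main__":
    o=state();infos={}
    for n in("side","wrist","scene"):
        i=imaging.camera_info(n);im=imaging.camera(n);cv2.imwrite(f"pics/t_{n}.png",im)
        for t in(-.1,0,.1):print(n,t,proj(i,model(o,t)).round(1).tolist())
        if n!="scene":
            c=proj(i,model(o,0))[[1,4]]; g=cv2.cvtColor(im,6)
            for q in c:
                x,y=int(round(q[0])),int(round(q[1]));print(n,x,y-14,g[y-14:y+15,x-6:x+7].mean(1).astype(int).tolist())
E
python3 tilt.py
```

```text
{'time_s': 7.65, 'qpos': [0.2259, 0.3454, 1.4555, 0.0, 1.3417, 0.1749], 'ee_pos': [0.547, 0.1633, 0.2188], 'eef_rot': [-1.571, 0.001, 0.051], 'force': [-0.1116, 0.4973, -2.4477], 'grip_width': 0.0578}
side -0.1 [[348.3, 265.3], [332.5, 264.3], [316.9, 263.3], [348.8, 217.5], [332.0, 216.5], [315.2, 215.6]]
side 0 [[347.8, 268.1], [332.0, 267.0], [316.3, 266.0], [348.9, 216.4], [332.1, 215.5], [315.3, 214.6]]
side 0.1 [[347.4, 270.4], [331.5, 269.4], [315.6, 268.4], [349.0, 215.4], [332.2, 214.5], [315.4, 213.6]]
side 332 253 [111, 111, 111, 111, 112, 112, 111, 112, 111, 111, 112, 112, 111, 112, 110, 102, 89, 79, 69, 62, 72, 92, 111, 124, 130, 131, 131, 131, 130]
side 332 201 [129, 129, 130, 130, 130, 131, 130, 127, 124, 121, 120, 116, 101, 74, 55, 52, 52, 51, 50, 53, 64, 75, 82, 93, 104, 107, 108, 107, 108]
wrist -0.1 [[279.0, 242.8], [317.4, 242.8], [355.8, 242.8], [252.6, 286.2], [317.3, 286.2], [382.0, 286.1]]
wrist 0 [[278.6, 230.8], [317.4, 230.8], [356.3, 230.8], [252.2, 290.3], [317.3, 290.3], [382.3, 290.2]]
wrist 0.1 [[278.0, 218.9], [317.4, 218.9], [356.9, 218.9], [251.9, 294.6], [317.3, 294.6], [382.6, 294.5]]
wrist 317 217 [81, 94, 97, 101, 105, 106, 106, 106, 105, 106, 106, 105, 105, 105, 105, 105, 104, 104, 104, 104, 104, 104, 104, 104, 104, 104, 103, 104, 104]
wrist 317 276 [101, 104, 126, 101, 75, 77, 82, 96, 74, 46, 40, 41, 46, 52, 57, 59, 60, 61, 61, 61, 61, 61, 61, 61, 62, 68, 82, 88, 87]
scene -0.1 [[341.8, 181.7], [350.0, 187.0], [358.3, 192.3], [346.2, 150.4], [355.0, 155.8], [364.0, 161.2]]
scene 0 [[344.0, 179.6], [352.2, 184.8], [360.5, 190.2], [345.8, 150.4], [354.7, 155.7], [363.7, 161.2]]
scene 0.1 [[346.2, 177.3], [354.4, 182.5], [362.7, 187.8], [345.5, 150.4], [354.3, 155.7], [363.3, 161.2]]
```

```bash
python3 - <<'E'
import cv2,numpy as np
w=cv2.imread("pics/t_wrist.png")[190:310,240:400];s=cv2.imread("pics/t_side.png")[200:285,300:365]
b=np.zeros((480,800,3),np.uint8);b[:360,:480]=cv2.resize(w,None,fx=3,fy=3,interpolation=2)
s=cv2.resize(s,None,fx=4.8,fy=4.8,interpolation=2);b[:s.shape[0],485:485+s.shape[1]]=s;cv2.imwrite("pics/t1.png",b)
E
```

```text
(no output)
```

View pics/t1.png

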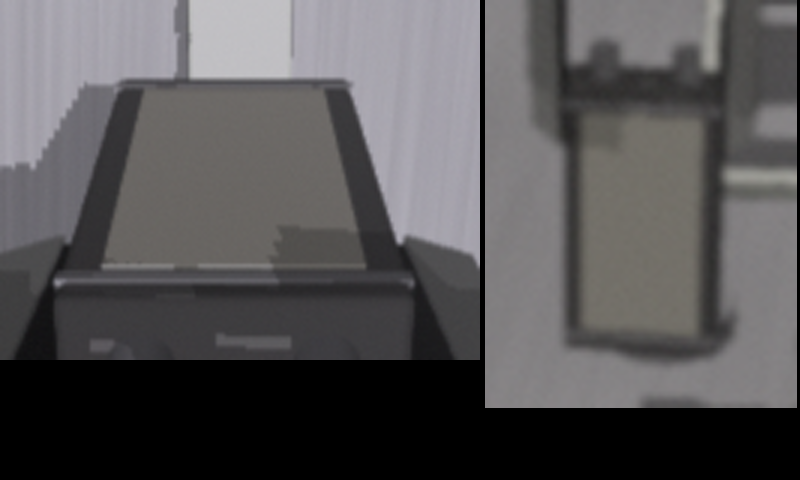

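The plain-end edge is at row 216.3 in the wrist view (x 279–357) and the spout-end face edge at 285.5 (x 258–378). In the side view those edges are at rows 271.7 and 221.7. I'll fit tilt, grip offset and height.

```bash
python3 - <<'E'
from tilt import *
from scipy.optimize import least_squares
o=ctrl.get_obs();w=imaging.camera_info("wrist");s=imaging.camera_info("side")
W=np.array([[279.3,216.3],[357,216.3],[258.3,285.5],[377.7,285.5]])
for ws in(0,.7):
    f=lambda q:np.r_[(proj(w,model(o,*q))[[0,2,3,5]]-W).ravel(),ws*(proj(s,model(o,*q))[[1,4],1]-[271.7,221.7])]
    r=least_squares(f,[0,.04,.008]);print(r.x.round(4),r.fun.round(1))
E
```

```text
[ 0.1055  0.0275 -0.0182] [ 0.7 -0.  -2.  -0.1 -1.1  0.1 -0.1  0.   0.  -0. ]
[ 0.1025  0.0303 -0.0146] [ 0.6  0.1 -1.9  0.1 -1.4  0.   0.2 -0.   2.1 -0.9]
```

The fit says the cassette slipped about 13 mm down in the pads and hangs tilted by about 0.10 rad. I'll stand it on clear bench near y = 0.08, let it flatten, and take a proper grip. First a firmer grip, then carry and lower.

{"method": "apply_moves", "body": {
  "deltas": [
    {"dp":[0,0,0],"roll":0,"grip":1},
    {"dp":[0,0,0],"roll":0,"grip":1},
    {"dp":[0,0,-0.02],"roll":0,"grip":1},
    {"dp":[0,0.015,-0.022],"roll":0,"grip":1},
    {"dp":[0,0.03,-0.022],"roll":0,"grip":1},
    {"dp":[0,0.03,-0.019],"roll":0,"grip":1},
    {"dp":[0,0.025,0],"roll":0,"grip":1},
    {"dp":[0,0.006,0],"roll":0,"grip":1},
    {"dp":[0,0,0],"roll":0,"grip":1}
  ],
  "newtons": 12
}}

```text
time_s: 8.93
ee_pos: [0.5517, 0.0801, 0.114]
eef_rot: [-1.571, -0.0, 0.051]
force: [0.6, -0.8, -2.7]
grip_width: 0.0579
```

{"method": "apply_moves", "body": {
  "deltas": [
    {"dp":[0,0.003,0],"roll":0,"grip":1},
    {"dp":[0,0.003,0],"roll":0,"grip":1},
    {"dp":[0,0.003,0],"roll":0,"grip":1}
  ],
  "newtons": 5
}}

```text
time_s: 9.3
ee_pos: [0.5516, 0.0805, 0.1045]
eef_rot: [-1.571, -0.0, 0.051]
force: [-0.4, -0.5, -2.4]
grip_width: 0.0581
```

{"method": "apply_moves", "body": {
  "deltas": [
    {"dp":[0,0.002,0],"roll":0,"grip":1},
    {"dp":[0,0.002,0],"roll":0,"grip":1},
    {"dp":[0,0,0],"roll":0,"grip":1}
  ],
  "newtons": 5
}}

```text
time_s: 9.68
ee_pos: [0.5514, 0.0804, 0.1003]
eef_rot: [-1.571, 0.0, 0.051]
force: [0.6, -0.4, -2.9]
grip_width: 0.0575
```

{"method": "apply_moves", "body": {
  "deltas": [
    {"dp":[0,0.002,0],"roll":0,"grip":1},
    {"dp":[0,0.002,0],"roll":0,"grip":1},
    {"dp":[0,0,0],"roll":0,"grip":1}
  ],
  "newtons": 5
}}

```text
time_s: 10.05
ee_pos: [0.5519, 0.0805, 0.0971]
eef_rot: [-1.571, -0.001, 0.051]
force: [-1.0, 0.3, 3.4]
grip_width: 0.0577
```

Contact came at TCP z of about 0.098, which matches the fit. Now I'll lean it upright by shifting +9 mm with a light press.

{"method": "apply_moves", "body": {
  "deltas": [
    {"dp":[0,0.0005,0.003],"roll":0,"grip":1},
    {"dp":[0,0.0005,0.003],"roll":0,"grip":1},
    {"dp":[0,0.0005,0.003],"roll":0,"grip":1},
    {"dp":[0,0,0],"roll":0,"grip":1}
  ],
  "newtons": 4
}}

```text
time_s: 10.55
ee_pos: [0.5512, 0.0897, 0.0951]
eef_rot: [-1.571, -0.0, 0.051]
force: [-0.2, 0.9, 3.7]
grip_width: 0.0581
```

```bash
python3 - <<'E'
from tilt import *
o=state();i=imaging.camera_info("wrist");im=imaging.camera("wrist");j=imaging.camera_info("side");s=imaging.camera("side")
for t in(0,.1):print(proj(i,model(o,t,.049)).round(1).tolist())
g=cv2.cvtColor(im,6);print(g[200:245,300:335].mean(1).astype(int).tolist());print(g[270:295,300:335].mean(1).astype(int).tolist())
b=np.zeros((400,800,3),np.uint8);b[:360,:480]=cv2.resize(im[190:310,240:400],None,fx=3,fy=3,interpolation=2)
q=proj(j,model(o,0,.049)).mean(0).astype(int);b[:400,485:797]=cv2.resize(s[q[1]-50:q[1]+50,q[0]-39:q[0]+39],(312,400),interpolation=2);cv2.imwrite("pics/t2.png",b)
E
```

```text
{'time_s': 10.55, 'qpos': [0.0957, 0.4464, 1.621, 0.0002, 1.0738, 0.0444], 'ee_pos': [0.5512, 0.0897, 0.0951], 'eef_rot': [-1.5706, -0.0005, 0.0512], 'force': [-0.1661, 0.9147, 3.7075], 'grip_width': 0.0581}
[[279.9, 228.0], [317.5, 228.0], [355.1, 228.0], [255.7, 282.7], [317.4, 282.7], [379.1, 282.6]]
[[279.3, 215.3], [317.5, 215.3], [355.7, 215.3], [255.3, 285.0], [317.4, 284.9], [379.5, 284.9]]
[165, 165, 165, 165, 165, 165, 165, 165, 165, 165, 165, 165, 165, 166, 165, 165, 165, 165, 165, 165, 165, 165, 165, 165, 165, 165, 165, 161, 116, 79, 87, 91, 90, 90, 90, 89, 89, 89, 89, 89, 89, 89, 89, 89, 89]
[85, 85, 85, 85, 85, 84, 84, 86, 94, 77, 64, 68, 91, 71, 46, 42, 44, 53, 64, 68, 63, 61, 61, 62, 62]
```

View pics/t2.png

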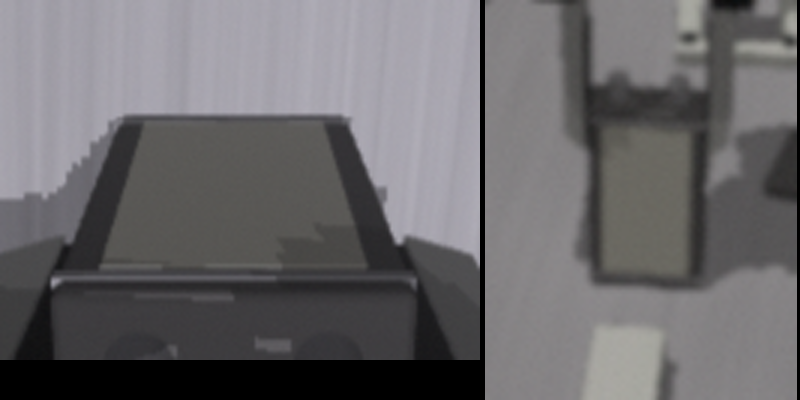

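The plain-end edge is now at row 228, exactly the upright prediction. I'll open slightly, lower 8 mm, regrip firmly and lift.

{"method": "apply_moves", "body": {
  "deltas": [
    {"dp":[0,0,0],"roll":0,"grip":-0.4},
    {"dp":[0,0,0],"roll":0,"grip":-0.4},
    {"dp":[0,0.004,0],"roll":0,"grip":-0.4},
    {"dp":[0,0.004,0],"roll":0,"grip":-0.4},
    {"dp":[0,0,0],"roll":0,"grip":-0.4},
    {"dp":[0,0,0],"roll":0,"grip":1},
    {"dp":[0,0,0],"roll":0,"grip":1},
    {"dp":[0,0,0],"roll":0,"grip":1},
    {"dp":[0,0,0],"roll":0,"grip":1}
  ],
  "newtons": 20
}}

```text
time_s: 11.78
ee_pos: [0.5511, 0.0894, 0.087]
eef_rot: [-1.571, -0.0, 0.051]
force: [0.7, -0.1, -1.0]
grip_width: 0.0575
```

{"method": "apply_moves", "body": {
  "deltas": [
    {"dp":[0,-0.015,0],"roll":0,"grip":1},
    {"dp":[0,-0.03,0],"roll":0,"grip":1},
    {"dp":[0,-0.03,0],"roll":0,"grip":1},
    {"dp":[0,-0.03,0],"roll":0,"grip":1},
    {"dp":[0,-0.015,0],"roll":0,"grip":1},
    {"dp":[0,0,0],"roll":0,"grip":1}
  ]
}}

```text
time_s: 12.52
ee_pos: [0.5512, 0.0894, 0.2077]
eef_rot: [-1.571, -0.001, 0.051]
force: [0.3, 0.4, -3.5]
grip_width: 0.0581
```

```bash
python3 - <<'E'
from tilt import *
o=state();i=imaging.camera_info("wrist");im=imaging.camera("wrist");cv2.imwrite("pics/t3.png",im)
for t in(0,.05):print(proj(i,model(o,t,.040)).round(1).tolist())
g=cv2.cvtColor(im,6);print(g[210:245,300:335].mean(1).astype(int).tolist());print(g[275:300,300:335].mean(1).astype(int).tolist())
E
```

```text
{'time_s': 12.525, 'qpos': [0.0953, 0.3248, 1.509, 0.0, 1.3063, 0.0443], 'ee_pos': [0.5512, 0.0894, 0.2077], 'eef_rot': [-1.5707, -0.0015, 0.051], 'force': [0.2836, 0.398, -3.5034], 'grip_width': 0.0581}
[[278.6, 230.9], [317.5, 230.8], [356.4, 230.8], [252.3, 290.4], [317.4, 290.4], [382.5, 290.4]]
[[278.4, 224.9], [317.5, 224.9], [356.7, 224.8], [252.1, 292.6], [317.4, 292.5], [382.6, 292.5]]
[172, 172, 172, 172, 172, 172, 172, 172, 171, 172, 172, 172, 171, 171, 171, 171, 170, 162, 148, 137, 98, 81, 83, 86, 89, 90, 90, 89, 89, 89, 89, 89, 89, 89, 88]
[84, 82, 89, 134, 104, 66, 65, 70, 56, 44, 43, 53, 68, 80, 87, 92, 93, 82, 70, 65, 65, 65, 64, 64, 64]
```

It's upright within about 0.01 rad, with the foot 87 mm below the TCP. I'll carry it to above the slot, aiming at holder x = +2 mm with yaw 5.5°.

{"method": "apply_moves", "body": {
  "deltas": [
    {"dp":[0,-0.01,0],"roll":-0.045,"grip":1},
    {"dp":[-0.0024,0,-0.0143],"roll":0,"grip":1},
    {"dp":[-0.005,0,-0.03],"roll":0,"grip":1},
    {"dp":[-0.006,0,-0.036],"roll":0,"grip":1},
    {"dp":[-0.006,0,-0.036],"roll":0,"grip":1},
    {"dp":[-0.006,0,-0.036],"roll":0,"grip":1},
    {"dp":[-0.006,0,-0.036],"roll":0,"grip":1},
    {"dp":[-0.006,0,-0.034],"roll":0,"grip":1},
    {"dp":[-0.004,0,-0.022],"roll":0,"grip":1},
    {"dp":[-0.0022,0,-0.012],"roll":0,"grip":1}
  ]
}}

```text
time_s: 13.82
ee_pos: [0.5314, -0.1714, 0.2158]
eef_rot: [-1.57, 0.001, 0.094]
force: [-0.3, -0.1, -3.0]
grip_width: 0.058
```

{"method": "apply_moves", "body": {
  "deltas": [
    {"dp":[0,0,0],"roll":0,"grip":1}
  ]
}}

```text
time_s: 13.95
ee_pos: [0.5318, -0.1704, 0.2163]
eef_rot: [-1.57, 0.001, 0.095]
force: [0.4, -0.4, -2.5]
grip_width: 0.0578
```

```bash
python3 - <<'E'
from tilt import *
import json
w=json.load(open("w1.json"));S=np.array([.5323,-.1719]);d=np.array([-.0958,.9954]);e=np.array([-.9954,-.0958])
P=onz(w,[[300+0,209.5],[319,209.5],[338,206]],.062)[:,:2]-S;print("press top front edge holder x,y mm",(1e3*np.c_[P@d,P@e]).round(1).tolist())
o=state();p=np.array(o["ee_pos"][:2])-S;print("tcp holder mm",1e3*p@d,1e3*p@e)
im=imaging.camera("wrist");a=imaging.camera("scene");s=imaging.camera("side")
b=np.zeros((600,800,3),np.uint8);b[:300,:400]=cv2.resize(im[150:390,160:480],(400,300));b[:300,400:]=cv2.resize(a[200:335,190:370],(400,300),interpolation=2);b[300:,:400]=cv2.resize(s[125:260,270:450],(400,300),interpolation=2);cv2.imwrite("pics/p1.png",b)
E
```

```text
press top front edge holder x,y mm [[-14.5, 20.5], [-16.7, -1.6], [-14.7, -24.1]]
{'time_s': 13.95, 'qpos': [-0.3757, 0.3194, 1.4959, 0.0, 1.3273, -0.4702], 'ee_pos': [0.5318, -0.1704, 0.2163], 'eef_rot': [-1.5703, 0.0008, 0.0946], 'force': [0.4064, -0.4104, -2.5264], 'grip_width': 0.0578}
tcp holder mm 1.5441549163028345 0.33524971182834284
```

View pics/p1.png

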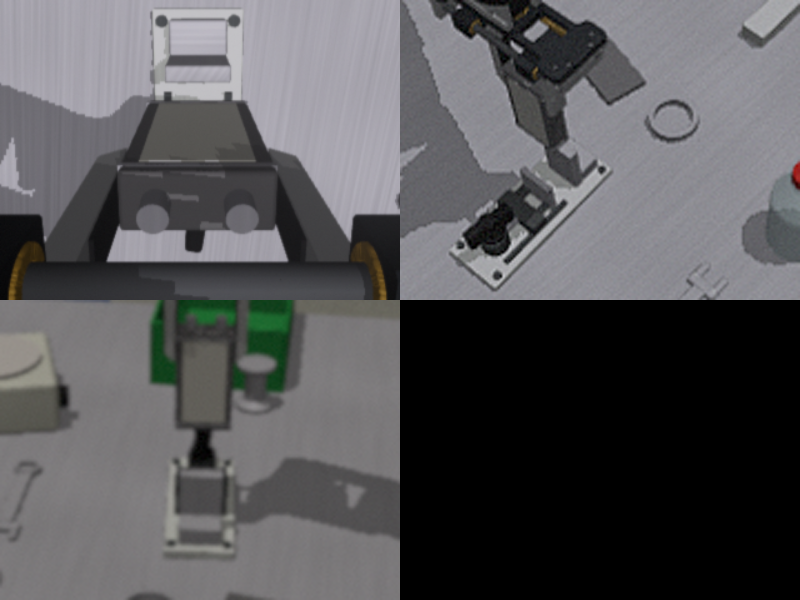

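It's above the slot and lined up: TCP at holder x = +1.5 mm, y = +0.3 mm, and the pressure plate's face near −15 mm. Lowering now.

{"method": "apply_moves", "body": {
  "deltas": [
    {"dp":[0,0.015,0],"roll":0,"grip":1},
    {"dp":[0,0.015,0],"roll":0,"grip":1},
    {"dp":[0,0.015,0],"roll":0,"grip":1},
    {"dp":[0,0.015,0],"roll":0,"grip":1},
    {"dp":[0,0.015,0],"roll":0,"grip":1},
    {"dp":[0,0.015,0],"roll":0,"grip":1},
    {"dp":[0,0,0],"roll":0,"grip":1}
  ]
}}

```text
time_s: 14.98
ee_pos: [0.5317, -0.17, 0.1256]
eef_rot: [-1.57, 0.002, 0.096]
force: [0.2, -2.8, -3.6]
grip_width: 0.0578
```

{"method": "apply_moves", "body": {
  "deltas": [
    {"dp":[0,0.01,0],"roll":0,"grip":1},
    {"dp":[0,0.007,0],"roll":0,"grip":1},
    {"dp":[0,0.004,0],"roll":0,"grip":1},
    {"dp":[0,0.003,0],"roll":0,"grip":1},
    {"dp":[0,0,0],"roll":0,"grip":1}
  ]
}}

```text
time_s: 15.6
ee_pos: [0.5322, -0.1699, 0.1028]
eef_rot: [-1.571, 0.0, 0.096]
force: [0.3, -4.4, -4.6]
grip_width: 0.0576
```

The wrist force of −4.4 N in y means the cassette is rubbing the fixed plate. I'll shift 2.5 mm away from it, then lower on.

{"method": "apply_moves", "body": {
  "deltas": [
    {"dp":[0,0,-0.0015],"roll":0,"grip":1},
    {"dp":[0,0,-0.001],"roll":0,"grip":1},
    {"dp":[0,0,0],"roll":0,"grip":1}
  ]
}}

```text
time_s: 15.98
ee_pos: [0.5324, -0.1723, 0.103]
eef_rot: [-1.571, -0.0, 0.096]
force: [-0.0, 0.8, -1.9]
grip_width: 0.058
```

{"method": "apply_moves", "body": {
  "deltas": [
    {"dp":[0,0.001,0],"roll":0,"grip":1},
    {"dp":[0,0.001,0],"roll":0,"grip":1},
    {"dp":[0,0.001,0],"roll":0,"grip":1},
    {"dp":[0,0,0],"roll":0,"grip":1}
  ]
}}

```text
time_s: 16.48
ee_pos: [0.5324, -0.1724, 0.0998]
eef_rot: [-1.571, 0.0, 0.096]
force: [-0.3, 0.5, -2.9]
grip_width: 0.0574
```

{"method": "apply_moves", "body": {
  "deltas": [
    {"dp":[0,0.001,0],"roll":0,"grip":1},
    {"dp":[0,0.001,0],"roll":0,"grip":1},
    {"dp":[0,0,0],"roll":0,"grip":1}
  ]
}}

```text
time_s: 16.85
ee_pos: [0.5325, -0.1724, 0.0984]
eef_rot: [-1.571, -0.0, 0.096]
force: [-2.8, -0.2, 3.9]
grip_width: 0.0579
```

{"method": "apply_moves", "body": {
  "deltas": [
    {"dp":[0,0,0],"roll":0,"grip":-0.5},
    {"dp":[0,0,0],"roll":0,"grip":-0.5},
    {"dp":[0,0,0],"roll":0,"grip":-0.5},
    {"dp":[0,-0.015,0],"roll":0,"grip":-0.5},
    {"dp":[0,-0.03,0],"roll":0,"grip":-0.5},
    {"dp":[0,-0.04,0],"roll":0,"grip":-0.5},
    {"dp":[0,-0.04,0],"roll":0,"grip":-0.5},
    {"dp":[0,-0.04,0],"roll":0,"grip":-0.5},
    {"dp":[0,0,0],"roll":0,"grip":-0.5}
  ]
}}

```text
time_s: 17.98
ee_pos: [0.5332, -0.1727, 0.267]
eef_rot: [-1.574, -0.006, 0.096]
force: [0.7, 0.4, -0.6]
grip_width: 0.0707
```

```bash
python3 - <<'E'
from tilt import *
import json
o=state();i=imaging.camera_info("wrist");im=imaging.camera("wrist");cv2.imwrite("pics/w3.png",im);a=imaging.camera("scene");s=imaging.camera("side")
json.dump({k:np.array(v).tolist() for k,v in i.items()},open("w3.json","w"))
S=np.array([.5323,-.1719,0]);d=np.array([-.0958,.9954,0]);e=np.array([-.9954,-.0958,0]);z=np.array([0,0,1])
pts=[S+x*d+y*e+h*z for x,y,h in[(12,-29,122),(12,29,122),(-12,-29,122),(-12,29,122),(17,-23,82),(17,23,82)] for x,y,h in[(x/1e3,y/1e3,h/1e3)]]
print("pred for centred x=0",proj(i,pts).round(1).tolist());k=proj(i,[S-.095*d+.072*z])[0];print("knob",k)
b=np.zeros((600,800,3),np.uint8);b[:480,:560]=cv2.resize(im[120:360,180:460],None,fx=2,fy=2,interpolation=2);b[:300,560:]=cv2.resize(s[140:260,300:396],(240,300),interpolation=2);b[300:,560:]=cv2.resize(a[215:335,205:301],(240,300),interpolation=2);cv2.imwrite("pics/p2.png",b)
E
```

```text
{'time_s': 17.975, 'qpos': [-0.3785, 0.2865, 1.4209, -0.0, 1.4279, -0.4746], 'ee_pos': [0.5332, -0.1727, 0.267], 'eef_rot': [-1.5737, -0.0056, 0.096], 'force': [0.7042, 0.4064, -0.6329], 'grip_width': 0.0707}
pred for centred x=0 [[347.7, 213.9], [283.5, 214.0], [347.2, 239.5], [284.2, 239.6], [338.4, 201.2], [292.8, 201.3]]
knob [315.83958731 299.05393202]
```

View pics/p2.png

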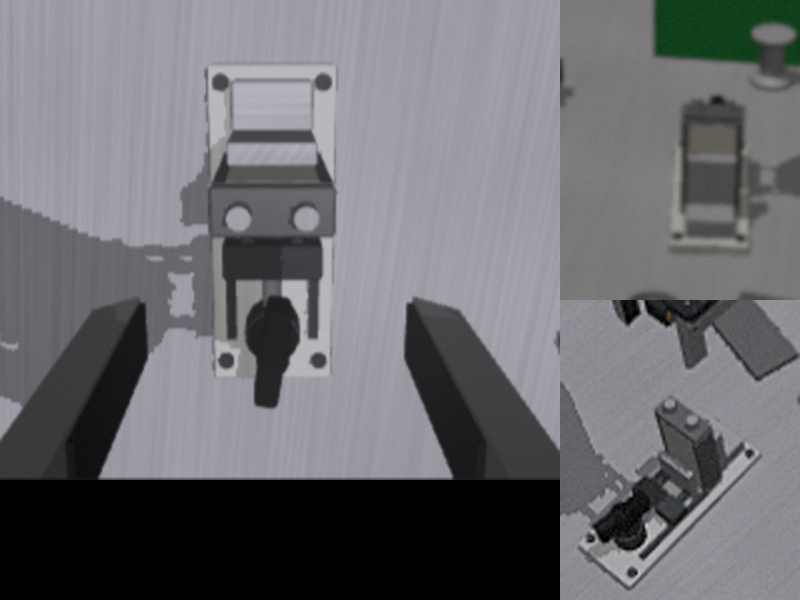

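The cassette stands upright in the slot, square and centred. Its top shows at rows 212–239 and cols 285–347, against 214–240 and 284–348 predicted. Next I'll measure the wing bar, whose ends are at about (319,268) and (313,324).

```bash
python3 - <<'E'
from h import *
import json
i=json.load(open("w3.json"));g=cv2.cvtColor(cv2.imread("pics/w3.png"),6)
b=onz(i,[[319,268.5],[313.5,324]],.072);v=b[0]-b[1];print(b.round(4).tolist(),b.mean(0).round(4),np.linalg.norm(v),np.arctan2(v[1],v[0]))
q=[]
for r in range(308,322,2):
    x=np.where(g[r,295:335]<60)[0]+295
    if len(x):q.append(((x[0]+x[-1])/2,r));print(r,x[0],x[-1])
P=onz(i,q,.072);p=np.polyfit(P[:,1],P[:,0],1);print("angle",np.pi/2-np.arctan(p[0]),"x at y=-.2665",np.polyval(p,-.2665))
state()
E
```

```text
[[0.5414, -0.23, 0.072], [0.5417, -0.2976, 0.072]] [ 0.5415 -0.2638  0.072 ] 0.06754818502205714 1.5740883080153483
308 308 320
310 308 319
312 308 319
314 308 319
316 308 318
318 308 318
320 308 318
angle 1.5901634076352553 x at y=-.2665 0.5399713854451987
{'time_s': 18.125, 'qpos': [-0.3786, 0.2907, 1.4262, 0.0, 1.4257, -0.4745], 'ee_pos': [0.5321, -0.1722, 0.2623], 'eef_rot': [-1.5703, 0.001, 0.096], 'force': [0.3151, -0.0978, -1.5266], 'grip_width': 0.0705}
```

{"method": "apply_moves", "body": {
  "deltas": [
    {"dp":[0,0,0],"roll":0.096,"grip":-0.5},
    {"dp":[0.003,0,-0.03],"roll":0,"grip":-0.5},
    {"dp":[0.003,0,-0.034],"roll":0,"grip":-0.5},
    {"dp":[0.003,0,-0.03],"roll":0,"grip":-0.5},
    {"dp":[0,0.04,0],"roll":0,"grip":-0.5},
    {"dp":[0,0.045,0],"roll":0,"grip":-0.5},
    {"dp":[0,0.045,0],"roll":0,"grip":-0.5},
    {"dp":[0,0.04,0],"roll":0,"grip":-0.5},
    {"dp":[0,0.02,0],"roll":0,"grip":-0.5},
    {"dp":[0,0.01,0],"roll":0,"grip":-0.5}
  ]
}}

```text
time_s: 19.38
ee_pos: [0.5406, -0.2659, 0.0609]
eef_rot: [-1.569, 0.003, -0.0]
force: [-0.3, -0.5, 0.2]
grip_width: 0.0707
```

{"method": "apply_moves", "body": {
  "deltas": [
    {"dp":[0,0,0],"roll":0,"grip":1},
    {"dp":[0,0,0],"roll":0,"grip":1},
    {"dp":[0,0,0],"roll":0,"grip":1},
    {"dp":[0,0,0],"roll":0,"grip":1},
    {"dp":[0,0,0],"roll":0,"grip":1},
    {"dp":[0,0,0],"roll":0,"grip":1},
    {"dp":[0,0,0],"roll":0,"grip":1}
  ],
  "newtons": 45
}}

```text
time_s: 20.25
ee_pos: [0.5417, -0.2664, 0.0631]
eef_rot: [-1.571, -0.001, -0.0]
force: [2.6, 0.3, -0.3]
grip_width: 0.0139
```

```bash
python3 -c "
from h import *
o=state();print(np.round(o['moment'],3))"
```

```text
{'time_s': 20.25, 'qpos': [-0.5178, 0.5776, 1.5025, 0.0003, 1.0608, -0.5178], 'ee_pos': [0.5417, -0.2664, 0.0631], 'eef_rot': [-1.5709, -0.0008, -0.0001], 'force': [2.5538, 0.3341, -0.274], 'grip_width': 0.0139}
[-0.062 -0.619 -0.057]
```

The bar is gripped at 13.9 mm opening, well centred. Turning clockwise, which is positive roll.

{"method": "apply_moves", "body": {
  "deltas": [
    {"dp":[0,0,0],"roll":0.1,"grip":1},
    {"dp":[0,0,0],"roll":0.15,"grip":1},
    {"dp":[0,0,0],"roll":0.15,"grip":1},
    {"dp":[0,0,0],"roll":0.15,"grip":1},
    {"dp":[0,0,0],"roll":0.15,"grip":1},
    {"dp":[0,0,0],"roll":0.1,"grip":1},
    {"dp":[0,0,0],"roll":0,"grip":1}
  ]
}}

```text
time_s: 21.12
ee_pos: [0.5432, -0.2671, 0.0631]
eef_rot: [-1.569, -0.005, -0.801]
force: [15.8, -4.8, -9.5]
grip_width: 0.014
```

```bash
python3 -c "
from h import *
o=state();print(np.round(o['moment'],3))"
```

```text
{'time_s': 21.125, 'qpos': [-0.5177, 0.5785, 1.501, 0.0005, 1.0571, 0.2835], 'ee_pos': [0.5432, -0.2671, 0.0631], 'eef_rot': [-1.569, -0.0048, -0.8014], 'force': [15.7956, -4.7797, -9.5449], 'grip_width': 0.014}
[-1.104 -2.999 -0.086]
```

{"method": "apply_moves", "body": {
  "deltas": [
    {"dp":[0,0,0],"roll":0.12,"grip":1},
    {"dp":[0,0,0],"roll":0.12,"grip":1},
    {"dp":[0,0,0],"roll":0.12,"grip":1},
    {"dp":[0,0,0],"roll":0.12,"grip":1},
    {"dp":[0,0,0],"roll":0.12,"grip":1},
    {"dp":[0,0,0],"roll":0.1,"grip":1},
    {"dp":[0,0,0],"roll":0,"grip":1}
  ]
}}

```text
time_s: 22.0
ee_pos: [0.5437, -0.2684, 0.0632]
eef_rot: [-1.565, -0.005, -1.502]
force: [20.3, -15.6, -14.9]
grip_width: 0.0139
```

```bash
python3 -c "
from h import *
o=state();print(np.round(o['moment'],3))"
```

```text
{'time_s': 22.0, 'qpos': [-0.5187, 0.579, 1.5, -0.0009, 1.0547, 0.9835], 'ee_pos': [0.5437, -0.2684, 0.0632], 'eef_rot': [-1.5646, -0.0051, -1.5017], 'force': [20.3411, -15.6, -14.9196], 'grip_width': 0.0139}
[-2.895 -3.831 -0.022]
```

The turn is working (yaw now −1.50), but about 25 N of side load has built up from a small axis offset. I'll ease the tool along that force.

{"method": "apply_moves", "body": {
  "deltas": [
    {"dp":[0.001,0.001,0.001],"roll":0,"grip":1},
    {"dp":[0.001,0.001,0.001],"roll":0,"grip":1},
    {"dp":[0,0,0],"roll":0,"grip":1}
  ]
}}

```text
time_s: 22.38
ee_pos: [0.5442, -0.2687, 0.0629]
eef_rot: [-1.569, -0.001, -1.5]
force: [-3.3, 2.2, 16.7]
grip_width: 0.0135
```

{"method": "apply_moves", "body": {
  "deltas": [
    {"dp":[0,0,0],"roll":0.06,"grip":1},
    {"dp":[0,0,0],"roll":0.06,"grip":1},
    {"dp":[0,0,0],"roll":0,"grip":1}
  ]
}}

```text
time_s: 22.75
ee_pos: [0.5442, -0.2689, 0.0629]
eef_rot: [-1.569, -0.002, -1.621]
force: [-3.3, -0.6, 16.0]
grip_width: 0.0139
```

```bash
python3 -c "
from h import *
o=state();print(np.round(o['moment'],3),np.round(o['tau'],2))"
```

```text
{'time_s': 22.75, 'qpos': [-0.5191, 0.5833, 1.4936, -0.0007, 1.0621, 1.1019], 'ee_pos': [0.5442, -0.2689, 0.0629], 'eef_rot': [-1.5687, -0.0017, -1.6207], 'force': [-3.3389, -0.5549, 16.0244], 'grip_width': 0.0139}
[0.076 0.778 0.041] [  0.92 -55.39 -26.84   0.45  -0.98   0.6 ]
```

{"method": "apply_moves", "body": {
  "deltas": [
    {"dp":[0,-0.001,0],"roll":0.05,"grip":1},
    {"dp":[0,0,0],"roll":0.05,"grip":1},
    {"dp":[0,0,0],"roll":0,"grip":1}
  ]
}}

```text
time_s: 23.12
ee_pos: [0.5441, -0.2691, 0.063]
eef_rot: [-1.569, -0.002, -1.721]
force: [0.1, -2.8, 7.1]
grip_width: 0.0135
```

```bash
python3 -c "
from h import *
o=state();print(np.round(o['moment'],3),np.round(o['tau'],2))"
```

```text
{'time_s': 23.125, 'qpos': [-0.5193, 0.5833, 1.4934, -0.0009, 1.0625, 1.2017], 'ee_pos': [0.5441, -0.2691, 0.063], 'eef_rot': [-1.5688, -0.0016, -1.7206], 'force': [0.1297, -2.8497, 7.0668], 'grip_width': 0.0135}
[-0.569 -0.047  0.105] [  1.81 -60.43 -27.72   0.75   0.45   0.55]
```

{"method": "apply_moves", "body": {
  "deltas": [
    {"dp":[0,0,0],"roll":0.04,"grip":1},
    {"dp":[0,0,0],"roll":0.04,"grip":1},
    {"dp":[0,0,0],"roll":0,"grip":1}
  ]
}}

```text
time_s: 23.5
ee_pos: [0.544, -0.2693, 0.063]
eef_rot: [-1.569, -0.002, -1.8]
force: [0.6, -4.2, 6.2]
grip_width: 0.0136
```

```bash
python3 -c "
from h import *
o=state();print(np.round(o['moment'],3),np.round(o['tau'],2))"
```

```text
{'time_s': 23.5, 'qpos': [-0.5195, 0.5833, 1.4934, -0.0012, 1.0623, 1.2815], 'ee_pos': [0.544, -0.2693, 0.063], 'eef_rot': [-1.5686, -0.0018, -1.8003], 'force': [0.6499, -4.1942, 6.1671], 'grip_width': 0.0136}
[-0.818 -0.016  0.274] [  2.31 -60.51 -27.62   1.05   0.55   0.6 ]
```

{"method": "apply_moves", "body": {
  "deltas": [
    {"dp":[0,0,0],"roll":0.04,"grip":1},
    {"dp":[0,0,0],"roll":0,"grip":1}
  ]
}}

```text
time_s: 23.75
ee_pos: [0.5442, -0.2693, 0.063]
eef_rot: [-1.568, -0.002, -1.84]
force: [1.3, -5.6, 4.8]
grip_width: 0.0133
```

```bash
python3 -c "
from h import *
o=state();print(np.round(o['moment'],3),np.round(o['tau'],2))"
```

```text
{'time_s': 23.75, 'qpos': [-0.5193, 0.5834, 1.4932, -0.0014, 1.0618, 1.321], 'ee_pos': [0.5442, -0.2693, 0.063], 'eef_rot': [-1.568, -0.002, -1.8397], 'force': [1.2801, -5.5976, 4.8104], 'grip_width': 0.0133}
[-0.959 -0.358  0.669] [  1.77 -60.94 -27.15   1.22   1.04   1.04]
```

Torque jumped from 0.27 to 0.67 N·m, so this is the end stop. Release, rise and look.

{"method": "apply_moves", "body": {
  "deltas": [
    {"dp":[0,0,0],"roll":0,"grip":0.3},
    {"dp":[0,0,0],"roll":0,"grip":0.3},
    {"dp":[0,0,0],"roll":0,"grip":0.3},
    {"dp":[0,-0.02,0],"roll":0,"grip":0.3},
    {"dp":[0,-0.04,0],"roll":0,"grip":0.3},
    {"dp":[0,-0.05,0],"roll":0,"grip":0.3},
    {"dp":[0,-0.05,0],"roll":0,"grip":0.3},
    {"dp":[0,-0.04,0],"roll":0,"grip":0.3},
    {"dp":[-0.03,0,0],"roll":0,"grip":0.3},
    {"dp":[0,0,0],"roll":0,"grip":0.3}
  ]
}}

```text
time_s: 25.0
ee_pos: [0.5518, -0.2381, 0.2637]
eef_rot: [-1.569, -0.0, -1.838]
force: [0.1, -0.3, 0.5]
grip_width: 0.0328
```

{"method": "apply_moves", "body": {
  "deltas": [
    {"dp":[0,0,0],"roll":-0.18,"grip":0.3},
    {"dp":[0,0,0],"roll":-0.18,"grip":0.3},
    {"dp":[0,0,0],"roll":-0.18,"grip":0.3},
    {"dp":[0,0,0],"roll":-0.18,"grip":0.3},
    {"dp":[0,0,0],"roll":-0.18,"grip":0.3},
    {"dp":[0,0,0],"roll":-0.18,"grip":0.3},
    {"dp":[0,0,0],"roll":-0.18,"grip":0.3},
    {"dp":[0,0,0],"roll":-0.18,"grip":0.3},
    {"dp":[0,0,0],"roll":-0.18,"grip":0.3},
    {"dp":[0,0,0],"roll":-0.18,"grip":-0.5}
  ]
}}

```text
time_s: 26.25
ee_pos: [0.5512, -0.2399, 0.2623]
eef_rot: [-1.571, 0.0, -0.034]
force: [-0.2, 0.6, -0.4]
grip_width: 0.0399
```

{"method": "apply_moves", "body": {
  "deltas": [
    {"dp":[0,0,0.03],"roll":-0.136,"grip":-0.5},
    {"dp":[0,0,0.03],"roll":0,"grip":-0.5},
    {"dp":[0,0,0],"roll":0,"grip":-0.5}
  ]
}}

```text
time_s: 26.62
ee_pos: [0.5497, -0.1788, 0.2626]
eef_rot: [-1.571, -0.0, 0.098]
force: [0.8, -0.1, 0.8]
grip_width: 0.0687
```

```bash
python3 - <<'E'
from tilt import *
o=state();i=imaging.camera_info("wrist");im=imaging.camera("wrist");cv2.imwrite("pics/w4.png",im);a=imaging.camera("scene");s=imaging.camera("side")
S=np.array([.5323,-.1719,0]);d=np.array([-.0958,.9954,0]);e=np.array([-.9954,-.0958,0]);z=np.array([0,0,1])
for X in(0,5):
    pts=[S+x*d/1e3+y*e/1e3+h*z/1e3 for x,y,h in[(X+12,-29,122),(X+12,29,122),(X-12,-29,122),(X-12,29,122)]]
    print("pred",X,proj(i,pts).round(1).tolist())
b=np.zeros((600,800,3),np.uint8);b[:480,:560]=cv2.resize(im[120:360,180:460],None,fx=2,fy=2,interpolation=2);b[:300,560:]=cv2.resize(s[140:260,300:396],(240,300),interpolation=2);b[300:,560:]=cv2.resize(a[215:335,205:301],(240,300),interpolation=2);cv2.imwrite("pics/p3.png",b)
E
```

```text
{'time_s': 26.625, 'qpos': [-0.3778, 0.333, 1.3707, -0.0, 1.4376, -0.4753], 'ee_pos': [0.5497, -0.1788, 0.2626], 'eef_rot': [-1.5709, -0.0002, 0.0975], 'force': [0.8395, -0.1131, 0.7812], 'grip_width': 0.0687}
pred 0 [[331.4, 206.9], [266.0, 206.9], [331.1, 233.2], [267.0, 233.1]]
pred 5 [[331.5, 201.3], [265.8, 201.3], [331.2, 227.8], [266.8, 227.7]]
```

View pics/p3.png

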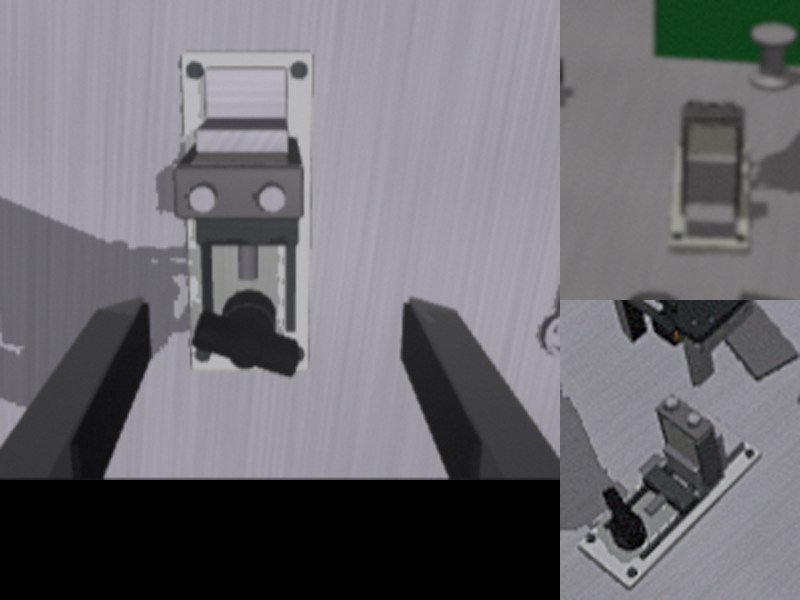

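The last picture shows the cassette upright and square against the fixed plate, with its top at rows 202–229 against about 201–228 predicted for clamped flush. The pressure carriage is up against it, the wing bar is turned round, and the gripper is clear. Handing in.

```bash
python3 -c "
from station import ctrl
print(ctrl.hand_in())"
```

```text
the job is handed in; nothing more can be done
None
```

The cassette is standing spouts up in the holder's slot and clamped against the fixed end plate. I handed in at about 27 s of the 69 s allowed. No verdict is reported, so success is my reading of the last checks.

**What I did**
- I gripped the cassette near its spout end and let it swing to hang plain end down.
- It slipped about 13 mm in the pads and hung tilted by about 0.1 rad. I stood it on clear bench to straighten it, regripped it and placed it in the slot.
- I turned the knob about 1.84 rad clockwise, let go and rose clear.

**Last checks**
- **Position:** the cassette is upright and square in the final wrist picture. Its top edge is about 1.5 mm short of the prediction for flush, which is within calibration error.
- **Knob:** torque jumped from 0.27 to 0.67 N·m in the last step, so I took it to be at its end stop. I had no direct reading of the clamp force.
- **Gripper and bystanders:** the gripper is clear of everything. I saw no bystander touched, but I did not measure their final positions.

**What disagreed**
- While lowering, the cassette rubbed the fixed plate at about 4 N. My holder position was probably about 2 mm off along the slot, and I corrected it by 2.5 mm.
- While turning the knob, about 25 N of side load built up at the wrist from a small axis offset. I relieved it partway through.

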